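# Stack the portable radio station on its tray

### The job

Stack the portable station on the aluminium tray's rubber mat, one unit at a time from the bottom up: battery pack first, then the radio, then the antenna tuner, and the loudspeaker on top. Centre each unit on what is under it, square with the tray and with its front (terminals or knobs) towards the tray's open front edge, away from the lip; set each down gently, never dropping or toppling one. Let go of it all and leave the Morse key, the mouse and the mug where they are.

Things in the scene. Friction and masses are not known exactly. Their poses are not given: they have to be found in the camera images.
- tray_mat (a point): Centre of the top of the black rubber mat on the stacking tray: a fixed bare-aluminium plate 146 mm (x) by 100 mm (y), mat 132 x 92 mm, mat top 8 mm above the desk (z up). Along its back edge (+x) stands a lip 22 mm above the desk, its inner face 73 mm from this point; the other edges, including the front (-x), are open.
- lip: The tray's back lip, an upright aluminium strip 4 mm thick (x), 100 mm long (y), 22 mm high, fixed along the tray's back edge. Origin under its middle, at desk height, 75 mm along the tray's +x from the mat's centre; same axes as the mat.
- battery_center (a point): Battery pack: largest case, plain mid-grey with two thin black bands across its top, 112 mm deep (x), 64 mm wide (y), 44 mm high, about 0.6 kg; two small brass terminals side by side stick out 14 mm from its black front. Origin at its centre, half-way up the case; x runs from its front to its back (the front looks along -x), y across the case (its left), z up. At the start it stands upright on the desk, its front roughly towards the robot. Top and underside are flat.
- radio_center (a point): Radio (transceiver): black case with a few grey vent slots in its top, 94 mm deep (x), 58 mm wide (y), 40 mm high, about 0.45 kg; one big aluminium tuning knob (26 mm across) sticks out 16 mm from its front. Origin at its centre, half-way up the case; x runs from its front to its back (the front looks along -x), y across the case (its left), z up. At the start it stands upright on the desk, its front roughly towards the robot. Top and underside are flat.
- tuner_center (a point): Antenna tuner: bare aluminium case with a screw at each corner of its top, 78 mm deep (x), 52 mm wide (y), 38 mm high, about 0.3 kg; two equal black knobs (16 mm across) stick out 13 mm from its black front. Origin at its centre, half-way up the case; x runs from its front to its back (the front looks along -x), y across the case (its left), z up. At the start it stands upright on the desk, its front roughly towards the robot. Top and underside are flat.
- speaker_center (a point): Loudspeaker: smallest case, grey, with a round dark perforated grille (38 mm across) in its top, 60 mm deep (x), 46 mm wide (y), 42 mm high, about 0.2 kg; one small steel knob sticks out 11 mm from its front. Origin at its centre, half-way up the case; x runs from its front to its back (the front looks along -x), y across the case (its left), z up. At the start it stands upright on the desk, its front roughly towards the robot. Top and underside are flat.
- key: Bystander: loose Morse paddle key, dark steel base 70 x 48 x 14 mm with a brass block and two black paddles, 36 mm high in all. Origin under its centre.
- mouse: Bystander: loose black computer mouse, 100 x 56 x 32 mm. Origin under its centre.
- mug: Bystander: loose white mug, 80 mm across, 92 mm high, handle to its +y. Origin under its centre.
There are look-alikes about, which are no part of the job. Leave any turquoise look-alike of the part that bears tuner_center alone. What is shaped like the part that bears battery_center but pink or red is not meant.

How it is judged:
By the outcome, as a careful person would: the job done as asked, in the order asked, and still so for the second after the job is handed in, with the robot touching nothing.
It also fails if it takes over 106 s, if anything falls off the work surface, if the arm or the gripper's body presses on something with over 40 N, if the wrist force passes 120 N, or if a joint passes its speed limit or range.

### The arm

A 6-joint arm with a two-finger parallel gripper is mounted at the origin on the work surface. World frame = base frame: x ahead of the robot, y to its left, z up, the work surface at z = 0. Lengths are in m, angles in rad, forces in N, time in s.
With the tool pointing down it reaches from about 0.375 to 0.825 m from the base axis. Payload 5.5 kg.
Tool frame: the origin (TCP) lies at the very end of the fingers, on their centre line; the grasp point (between the pads) lies 19 mm behind it; z points along the fingers, y is the direction in which the jaws open and shut (so a half turn about z gives the same grasp; the last joint's range is limited). The gripper opens to 85 mm and grips with 20 to 120 N. Pads are 22 mm wide; open, the fingers measure 114 mm over their backs; the gripper's body (76 mm by 85 mm) begins 54 mm behind the grasp point. The pads swing forward as they close: fully open they stand 13 mm farther back than shut.
Start: joints at [-1.208, 0.314, -0.047, 1.21, 0, 1.571], TCP at [0.213, -0.561, 0.231] pointing down, gripper open.
Joint ranges: [-2.67, 2.67], [-0.69, 1.73], [-1.03, 1.25], [-2.08, 2.16], [-1.42, 1.45], [-3.14, 3.14]. Speed limits (rad/s): [2.39, 2.39, 3.01, 3.14, 3.14, 3.14].

### API

Orientations are given as a unit quaternion [x, y, z, w].
In Python, from workcell import ctrl, get_image gives the robot as it stands.
- The arm moves only by the tool step_arm, never from a script. Its argument "rows" is a list of rows, each a list of 5 numbers: the gripper's target within -1 to 1 (fully open at 1, half-way at 0, shut at -1), then the shift along the world's x, y, z in mm, then the turn about the world's z in degrees. In form: [[gripper, x, y, z, yaw], ...]. A call has 1 to 12 rows; each row shifts and turns the commanded pose from where the row before left it; what a row does not reach is not made up. A row lasts 1/12 s, in which the tool goes at most 41.7 mm and 7.16 degrees, less where a joint would pass 70% of its speed; a pose out of reach is approached as far as the arm can. A call is refused whole if a number of a shift passes 41.7 or a number of a turn 7.16, either way. A call with a gripper value outside its range is refused whole. The fingers move at their own pace and stop on an object; "newtons" is the grip in N (left out, the last holds). Time passes only in rows, so rows that do not move let the fingers close. It gives the time, the measured TCP pose, the force and the opening at its end, in the units of the state.
- ctrl.read_state(): the state, without advancing time (a new reading comes with each control period).
- get_image(name): name is "side" or "top" or "wrist"; returns a dict with "color" (400x640x3 uint8, red, green, blue), "fovy" (degrees; the focal length in pixels is half the picture's height over the tangent of half this angle, whatever the lens; pixels are square), "cx", "cy" (the principal point, pixels), "position" and "rotation" of the camera in the world. Camera axes: x right, y up, looking along -z (the intrinsics and any distortion apply to the point x, -y, -z); pixel columns grow to the right and rows downward; lengths in m; the calibration is good to about 2 mm. A picture is of the moment at which its call begins. There is no depth.
- ctrl.close_job(): hands the job in, once; it reports no verdict.
The state is a dict: "clock": time; "joint_positions": joint angles; "joint_vel": joint speeds; "tau": joint torques, N m; "eef_pos": TCP position; "orientation": TCP orientation; "wrist_force": force on the tool from outside, world axes, zero at the start; "wrist_torque": the same for the moment, N m; "opening": opening from 0.0 (shut) to 1.0 (fully open).
Only numpy, scipy, OpenCV 4.12 (cv2) and the standard library are available. Lean on these libraries where they do the work, as an engineer would, in place of code of your own. Each camera call takes 0.05 s, during which the arm holds its last target. There are 200 camera calls.

## Working session

There is one attempt and no reset: what is moved stays moved. The work goes in short steps, Python scripts to look and compute and a tool call to move; the robot and the scene stay as the last step left them, time stands still between calls to the robot, and variables do not carry over. Pictures are saved under pics/ and viewed, on a budget of 14 in all, crops included, one or two more only if the job needs it, and the job is handed in when it is done.

Besides the shell and the picture viewer there is one more tool, called as name(argument=value, ...), one argument or row to a line, values as JSON. step_arm: Moves the arm, as the interface text tells. Its arguments: {"type":"object","properties":{"rows":{"type":"array","items":{"type":"array","items":{"type":"number"}}},"newtons":{"type":"number"}},"required":["rows"]}

```bash
mkdir -p pics; ls; python3 - <<'E'
from workcell import ctrl,get_image
import cv2,pickle
for n in("top","side"):
    d=get_image(n);pickle.dump(d,open(f"{n}0.pkl","wb"))
    cv2.imwrite(f"pics/{n}0.png",d["color"][...,::-1])
    print(n,{k:v for k,v in d.items() if k!="color"})
print(ctrl.read_state())
E
```

```text
pics
top {'fovy': 53.99067625166312, 'cx': 318.16169323574815, 'cy': 197.17477798221856, 'position': array([0.2747085 , 0.08717395, 1.02803428]), 'rotation': array([ 0.07555055, -0.07404033, -0.68118933,  0.72442477])}
side {'fovy': 43.97167458544057, 'cx': 321.25753877516735, 'cy': 201.73125407531754, 'position': array([0.00895862, 0.88776774, 0.80246487]), 'rotation': array([-0.12103067,  0.4113846 ,  0.8652956 , -0.25957236])}
{'clock': 0.1, 'joint_positions': array([-1.20799896e+00,  3.14138887e-01, -4.79570938e-02,  1.21017276e+00,
        6.89403696e-06,  1.57082435e+00]), 'joint_vel': array([-0.00099445, -0.00223504,  0.003592  ,  0.00173296,  0.00021352,
       -0.00074579]), 'tau': array([-7.06104893e-04, -5.40765917e+01,  3.40541625e+01,  1.11291785e-02,
        6.58041745e-05, -2.37497403e-05]), 'eef_pos': array([ 0.21276088, -0.56048071,  0.23054025]), 'orientation': array([ 9.83594586e-01,  1.80391652e-01, -1.29435197e-04, -7.24746077e-04]), 'wrist_force': array([-0.35064228,  0.5910302 ,  0.46831253]), 'wrist_torque': array([ 0.00997293,  0.03985884, -0.01941884]), 'opening': 0.9979920500383398}
```

View pics/top0.png

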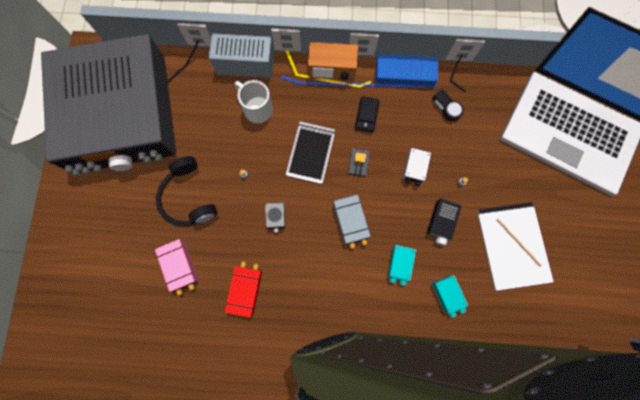

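View pics/side0.png

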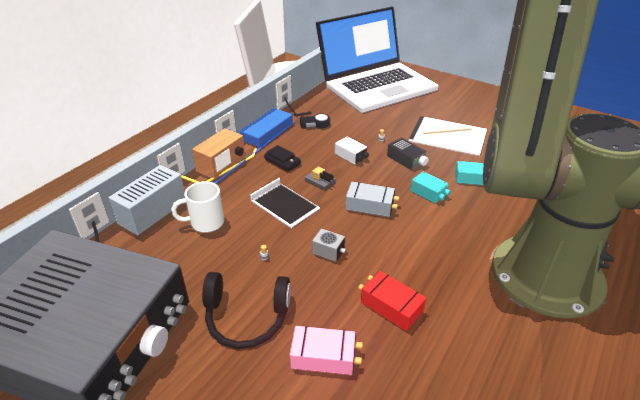

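```bash
cat > h.py <<'E'
import numpy as np,cv2,pickle
from scipy.spatial.transform import Rotation as R
from scipy.optimize import least_squares
def proj(d,P):
    P=np.atleast_2d(P); f=200/np.tan(np.radians(d["fovy"])/2)
    c=(P-d["position"])@R.from_quat(d["rotation"]).as_matrix()
    return np.c_[d["cx"]+f*c[:,0]/-c[:,2], d["cy"]-f*c[:,1]/-c[:,2]]
def ray(d,uv,z):
    uv=np.atleast_2d(uv).astype(float); f=200/np.tan(np.radians(d["fovy"])/2)
    v=np.c_[(uv[:,0]-d["cx"])/f,-(uv[:,1]-d["cy"])/f,-np.ones(len(uv))]@R.from_quat(d["rotation"]).as_matrix().T
    return (d["position"]+v*((z-d["position"][2])/v[:,2])[:,None])[:,:2]
def rect(p,L,W,z):
    c,s=np.cos(p[2]),np.sin(p[2])
    q=np.array([[-L/2,W/2],[-L/2,-W/2],[L/2,-W/2],[L/2,W/2]])@np.array([[c,s],[-s,c]])+p[:2]
    return np.c_[q,np.full(4,z)]
E
python3 - <<'E'
from h import *
d=pickle.load(open("top0.pkl","rb"));s=pickle.load(open("side0.pkl","rb"))
print(proj(d,[[0,0,0],[.5,0,0]]),proj(s,[[0,0,0],[.5,0,0]]))
for n,u,z in(("tray",(311,153),.008),("bat",(351,219),.044),("radio",(444,219),.04),("tuner",(418,164),.038),("spk",(275,214),.042),("key",(359,163),.01)):
    p=ray(d,u,z)[0];print(n,p.round(3),proj(s,[*p,z]).round(0),np.hypot(*p).round(3))
c=d["color"][110:260,250:480,::-1]
cv2.imwrite("pics/crop1.png",cv2.resize(c,None,fx=3.4,fy=3.4,interpolation=cv2.INTER_CUBIC))
E
```

```text
[[345.44883103 400.23104617]
 [354.1078131  197.80122605]] [[546.68631218 273.85233403]
 [349.42096865 194.97686826]]
tray [0.616 0.123] [[285. 202.]] 0.628
bat [0.435 0.009] [[371. 192.]] 0.435
radio [ 0.45  -0.228] [[407. 148.]] 0.504
tuner [ 0.593 -0.161] [[351. 144.]] 0.614
spk [0.436 0.203] [[328. 237.]] 0.481
key [ 0.595 -0.008] [[321. 178.]] 0.595
```

View pics/crop1.png

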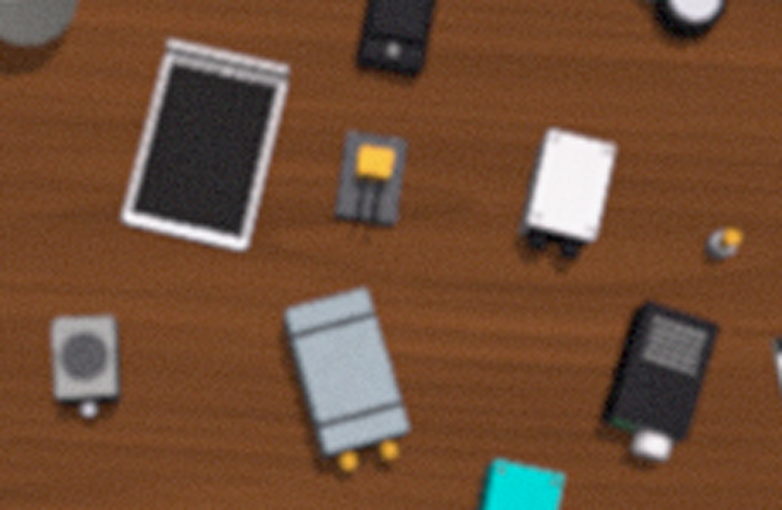

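```bash
python3 - <<'E'
from h import *
d=pickle.load(open("top0.pkl","rb"))
M={"bat":(.112,.064,.044,[(322,452),(408,428),(370,289),(286,313)]),
"radio":(.094,.058,.04,[(607,418),(687,438),(717,325),(645,303)]),
"tuner":(.078,.052,.038,[(529,226),(597,241),(616,146),(551,130)]),
"spk":(.06,.046,.042,[(55,400),(118,398),(116,317),(52,317)]),
"mat":(.132,.092,.008,[(134,212),(242,238),(280,82),(175,57)])}
for n,(L,W,z,q) in M.items():
    q=np.array(q)/3.4+[250,110]-.35
    r=least_squares(lambda p:(proj(d,rect(p,L,W,z))-q).ravel(),[.5,0,0])
    print(n,(r.x[:2]*1e3).round(1),np.degrees(r.x[2]).round(1),"res px",np.abs(r.fun).max().round(2),r.fun.round(1))
E
```

```text
bat [436.7   8.1] 17.8 res px 1.28 [ 0.7  0.3  0.   1.1 -0.7 -0.2 -0.1 -1.3]
radio [ 451.5 -230. ] -15.4 res px 1.27 [ 0.9 -0.3 -0.5  1.3  0.1 -0.1 -0.5 -0.9]
tuner [ 592.5 -161.5] -10.8 res px 0.44 [ 0.4 -0.4 -0.1 -0.1 -0.1  0.2 -0.2  0.3]
spk [433.9 203.3] 5.8 res px 0.77 [-0.  -0.4 -0.3 -0.5 -0.2  0.1  0.6  0.8]
mat [616.6 123.7] -10.1 res px 0.78 [-0.7 -0.5  0.7 -0.3  0.7  0.5 -0.8  0.4]
```

step_arm(
  rows=[
    [1,15,37,0,3],
    [1,15,37,0,3],
    [1,15,37,0,3],
    [1,15,37,0,3],
    [1,15,37,0,0],
  ],
  newtons=40,
)

```text
clock: 0.52
eef_pos: [0.288, -0.374, 0.2308]
orientation: [0.959, 0.283, -0.0, -0.0]
wrist_force: [1.2, -0.3, 0.0]
opening: 1.0
```

```bash
cat > st.py <<'E'
from h import *
from workcell import ctrl
s=ctrl.read_state(); m=R.from_quat(s["orientation"]).as_matrix()
print(s["clock"],(s["eef_pos"]*1e3).round(1),"psi",np.degrees(np.arctan2(m[1,0],m[0,0])).round(2),"tilt",m[:2,2].round(3),"j",np.degrees(s["joint_positions"]).round(0),"F",s["wrist_force"].round(1),"op",round(s["opening"],3))
E
python3 st.py
```

```text
0.5167 [ 288.  -374.   230.8] psi 32.87 tilt [-0.     0.001] j [-52.   4. -20.  66.   0.  95.] F [ 1.2 -0.3  0. ] op 1.0
```

step_arm(
  rows=[
    [1,12,32,0,7],
    [1,12,32,0,7],
    [1,12,32,0,7],
    [1,12,32,0,7],
    [1,12,32,0,7],
    [1,12,32,0,7],
    [1,12,32,0,7],
    [1,12,32,0,7],
    [1,12,32,0,7],
    [1,12,32,0,7],
    [1,12,32,0,7],
    [1,17,30,0,7],
  ],
)

```text
clock: 1.52
eef_pos: [0.4363, 0.0079, 0.2312]
orientation: [0.521, 0.853, -0.0, -0.0]
wrist_force: [0.5, -1.3, -0.1]
opening: 1.0
```

step_arm(
  rows=[
    [1,0,0,0,7],
    [1,0,0,0,7],
    [1,0,0,0,7],
    [1,0,0,0,7],
    [1,0,0,0,7],
    [1,0,0,0,7],
    [1,0,0,0,7],
    [1,0,0,0,7],
    [1,0,0,0,7],
    [1,0,0,0,7],
    [1,0,0,0,7],
    [1,0,0,0,4],
  ],
)

```text
clock: 2.52
eef_pos: [0.4366, 0.0061, 0.231]
orientation: [-0.157, 0.988, 0.0, -0.0]
wrist_force: [-0.3, -0.0, 0.4]
opening: 0.999
```

```bash
cat > w.py <<'E'
import sys,pickle,cv2
from workcell import get_image
n=sys.argv[1]; c=sys.argv[2] if len(sys.argv)>2 else "wrist"
d=get_image(c);pickle.dump(d,open(n+".pkl","wb"));cv2.imwrite(f"pics/{n}.png",d["color"][...,::-1])
print({k:v for k,v in d.items() if k!="color"})
E
python3 st.py; python3 w.py w1
```

```text
2.5167 [436.6   6.1 231. ] psi -161.89 tilt [-0.001 -0.   ] j [  1.   0. -24.  66.   0. -17.] F [-0.3 -0.   0.4] op 0.999
{'fovy': 64.32437802280657, 'cx': 317.8781095963189, 'cy': 196.07862018994393, 'position': array([ 0.35674817, -0.02052519,  0.37434048]), 'rotation': array([-0.09621917, -0.13298441,  0.79885878,  0.57868961])}
```

View pics/w1.png

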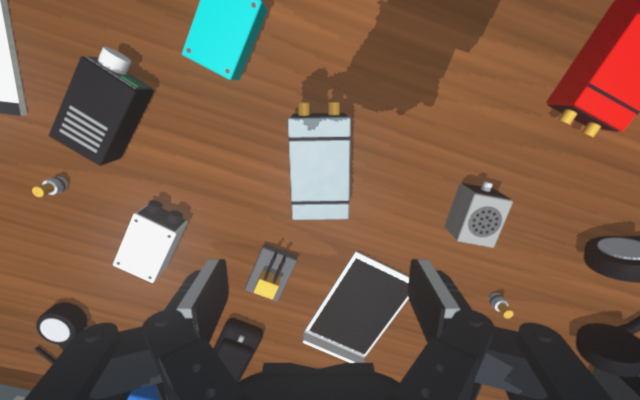

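```bash
python3 - <<'E'
from h import *
d=pickle.load(open("w1.pkl","rb"));t=pickle.load(open("top0.pkl","rb"))
P={"bat":(.112,.064,.044,[.4367,.0081,17.8]),"radio":(.094,.058,.04,[.4515,-.23,-15.4]),"tuner":(.078,.052,.038,[.5925,-.1615,-10.8]),"spk":(.06,.046,.042,[.4339,.2033,5.8]),"mat":(.132,.092,.008,[.6166,.1237,-10.1])}
S=4;im=cv2.resize(d["color"][...,::-1],None,fx=S,fy=S,interpolation=cv2.INTER_CUBIC)
tiles=[]
for n,(L,W,z,p) in P.items():
    p=[p[0],p[1],np.radians(p[2])]
    q=proj(d,rect(p,L,W,z)); print(n,q.round(1).tolist())
    c=q.mean(0)
    x,y=int(np.clip(c[0]-65,0,510)),int(np.clip(c[1]-48,0,304)); 
    k=im[y*S:(y+96)*S,x*S:(x+130)*S].copy()
    for a in q: cv2.circle(k,(int((a[0]+.5-x)*S),int((a[1]+.5-y)*S)),3,(255,0,255),1)
    k=cv2.resize(k,(390,288)); cv2.putText(k,f"{n} {x},{y}",(5,280),0,.5,(0,255,0),1); tiles.append(k)
cv2.imwrite("pics/ov1.png",np.vstack([np.hstack(tiles[:2]),np.hstack(tiles[2:4])]))
E
```

```text
bat [[352.0, 117.6], [288.8, 117.2], [291.1, 219.3], [347.9, 219.6]]
radio [[138.7, 88.9], [82.4, 53.8], [50.6, 135.7], [103.7, 165.7]]
tuner [[175.1, 231.4], [131.8, 211.3], [111.2, 263.9], [152.5, 281.9]]
spk [[513.9, 200.3], [474.8, 191.9], [455.6, 239.9], [492.9, 247.5]]
mat [[412.5, 287.3], [353.7, 258.8], [306.8, 330.8], [362.3, 354.8]]
```

View pics/ov1.png

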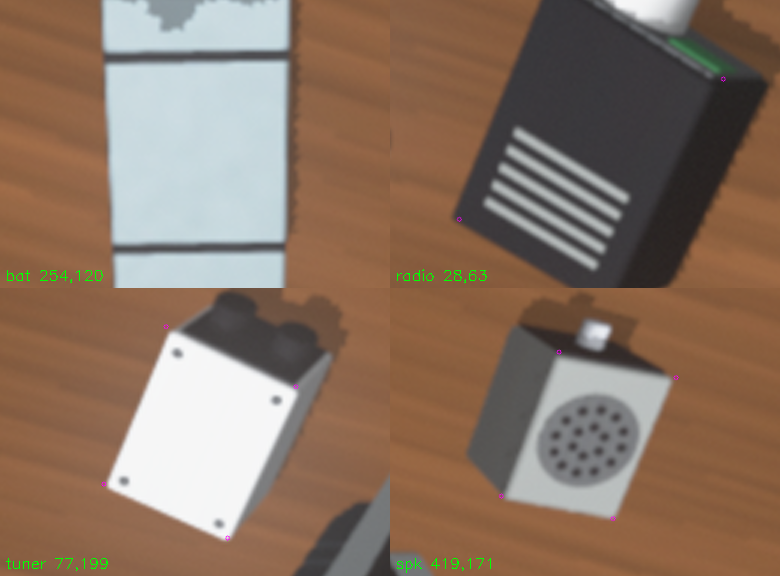

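step_arm(
  rows=[
    [1,0,2,-35,0],
    [1,0,0,-35,0],
    [1,0,0,-35,0],
    [1,0,0,-35,0],
    [1,0,0,-35,0],
    [1,0,0,-30,0],
    [1,0,0,-14,0],
    [1,0,0,0,0],
    [-1,0,0,0,0],
    [-1,0,0,0,0],
    [-1,0,0,0,0],
    [-1,0,0,0,0],
  ],
  newtons=60,
)

```text
clock: 3.57
eef_pos: [0.4379, 0.0081, 0.0137]
orientation: [-0.154, 0.988, -0.0, 0.001]
wrist_force: [-1.6, 0.9, 4.8]
opening: 0.739
```

step_arm(
  rows=[
    [-1,0,0,0,0],
    [-1,0,0,0,0],
    [-1,0,0,0,0],
    [-1,0,0,0,0],
    [-1,0,0,0,0],
    [-1,0,0,0,0],
  ],
)

```text
clock: 4.07
eef_pos: [0.4379, 0.0082, 0.0137]
orientation: [-0.154, 0.988, -0.0, 0.001]
wrist_force: [-1.1, 0.8, 7.2]
opening: 0.737
```

```bash
python3 st.py
```

```text
4.0667 [437.9   8.2  13.7] psi -162.23 tilt [0.002 0.   ] j [  1.  13. -41.  36.   0. -17.] F [-1.1  0.8  7.2] op 0.737
```

step_arm(
  rows=[
    [-1,0,0,8,0],
    [-1,0,0,28,0],
    [-1,0,0,32,0],
    [-1,0,0,32,0],
    [-1,20,12,0,-3],
    [-1,20,13,0,-3],
    [-1,20,13,0,-3],
    [-1,20,13,0,-3],
    [-1,20,13,0,-3],
    [-1,20,13,0,-3],
    [-1,20,13,0,-3],
    [-1,20,13,0,-3],
  ],
)

```text
clock: 5.07
eef_pos: [0.5972, 0.1116, 0.1123]
orientation: [0.056, 0.998, -0.0, -0.0]
wrist_force: [0.4, -0.7, -4.5]
opening: 0.737
```

step_arm(
  rows=[
    [-1,18,12,0,-3],
    [-1,0,0,-20,-1],
    [-1,0,0,-20,0],
    [-1,0,0,0,0],
    [-1,0,0,0,0],
  ],
)

```text
clock: 5.48
eef_pos: [0.6128, 0.1226, 0.071]
orientation: [0.089, 0.996, -0.001, -0.002]
wrist_force: [-0.9, -0.8, -5.5]
opening: 0.735
```

```bash
python3 st.py; python3 w.py w2
```

```text
5.4833 [612.8 122.6  71. ] psi 169.79 tilt [-0.004 -0.001] j [ 11.  27. -12.  52.  -0.  22.] F [-0.9 -0.8 -5.5] op 0.735
{'fovy': 64.32437802280657, 'cx': 317.8781095963189, 'cy': 196.07862018994393, 'position': array([0.53069278, 0.1371016 , 0.21468595]), 'rotation': array([-0.12525284, -0.10349271,  0.63331754,  0.75664383])}
```

View pics/w2.png

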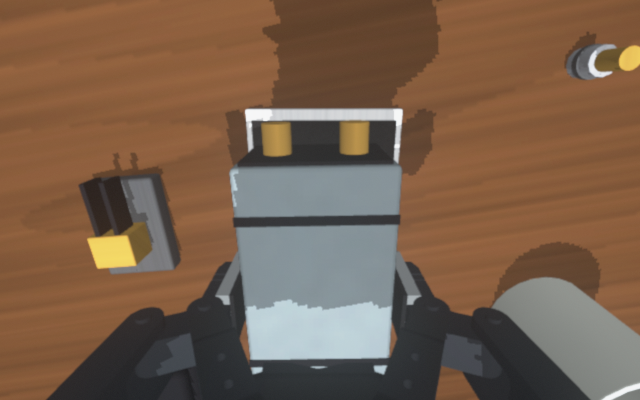

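```bash
python3 - <<'E'
from h import *
d=pickle.load(open("w2.pkl","rb"))
r=least_squares(lambda p:(proj(d,rect(p,.112,.064,.1013))-np.array([(400.5,165.5),(233.5,168),(250,360),(389.5,359.5)])).ravel(),[.61,.12,-.18])
print("bat",(r.x[:2]*1e3).round(1),np.degrees(r.x[2]).round(2),r.fun.round(1))
for h in(.007,.008):
  q=ray(d,[(396,121),(252,121)],h)*1e3
  e=q[0]-q[1];yaw=np.arctan2(-e[0],e[1]);print(h,np.hypot(*e),np.degrees(yaw),q.mean(0)+66*np.array([np.cos(yaw),np.sin(yaw)]))
q=ray(d,[(403.5,110),(246,110)],.006)*1e3;e=q[0]-q[1];yaw=np.arctan2(-e[0],e[1]);print("plate",np.hypot(*e),np.degrees(yaw),q.mean(0)+73*np.array([np.cos(yaw),np.sin(yaw)]))
print(proj(d,rect([.6166,.1237,np.radians(-10.1)],.132,.092,.008)))
E
```

```text
bat [606.9 123.5] -9.44 [  5.3 -15.1  -5.8 -15.4   2.2  27.3  -1.7  26.8]
0.007 91.9179921864813 -10.148882354107144 [615.6649145 125.4066038]
0.008 91.47541052206704 -10.148882354107048 [615.56859205 125.40691852]
plate 99.9351478955506 -10.1526957746757 [616.00997393 125.79522623]
[[393.8100191  123.05263226]
 [249.2900829  123.17657519]
 [261.32239599 298.15307915]
 [380.85628462 298.19947477]]
```

```bash
python3 - <<'E'
from h import *
d=pickle.load(open("w2.pkl","rb"))
for z in(.100,.1013,.103):
  q=ray(d,[(400.5,165.5),(233.5,167)],z)*1e3
  e=q[0]-q[1];yaw=np.arctan2(-e[0],e[1]);print(z,np.hypot(*e),np.degrees(yaw),q.mean(0)+56*np.array([np.cos(yaw),np.sin(yaw)]))
E
```

```text
0.1 61.62159345145935 -9.605710397109704 [612.5785885  122.36979691]
0.1013 60.92309399756932 -9.605710397109611 [612.27626509 122.43086306]
0.103 60.00967163479007 -9.605710397109533 [611.8809191  122.51071879]
```

step_arm(
  rows=[
    [-1,3.5,2.5,-10,0],
    [-1,0,0,-15,0],
    [-1,0,0,-12,0],
    [-1,0,0,-6,0],
    [-1,0,0,0,0],
    [-1,0,0,0,0],
  ],
)

```text
clock: 6.03
eef_pos: [0.6181, 0.1254, 0.0291]
orientation: [0.089, 0.996, -0.0, -0.0]
wrist_force: [0.5, 0.5, -6.3]
opening: 0.739
```

```bash
python3 st.py
```

```text
6.0333 [618.1 125.4  29.1] psi 169.78 tilt [-0.001 -0.   ] j [ 11.  29. -13.  47.  -0.  22.] F [ 0.5  0.5 -6.3] op 0.739
```

step_arm(
  rows=[
    [-1,-1.7,0,-4,0],
    [-1,0,0,-1,0],
    [-1,0,0,-1,0],
    [-1,0,0,-1,0],
    [-1,0,0,0,0],
  ],
)

```text
clock: 6.45
eef_pos: [0.6168, 0.1256, 0.0223]
orientation: [0.089, 0.996, 0.0, 0.0]
wrist_force: [0.2, -0.1, -7.0]
opening: 0.733
```

```bash
python3 st.py
```

```text
6.45 [616.8 125.6  22.3] psi 169.79 tilt [0. 0.] j [ 12.  30. -14.  46.  -0.  22.] F [ 0.2 -0.1 -7. ] op 0.733
```

step_arm(
  rows=[
    [-1,-0.5,-0.5,-0.7,0],
    [-1,0,0,-0.7,0],
    [-1,0,0,0,0],
  ],
)

```text
clock: 6.7
eef_pos: [0.6165, 0.1251, 0.0218]
orientation: [0.089, 0.996, 0.0, 0.0]
wrist_force: [-2.9, 0.1, 2.2]
opening: 0.738
```

```bash
python3 st.py
```

```text
6.7 [616.5 125.1  21.8] psi 169.79 tilt [0.001 0.   ] j [ 11.  30. -14.  46.  -0.  22.] F [-2.9  0.1  2.2] op 0.738
```

step_arm(
  rows=[
    [0.85,0,0,0,0],
    [1,0,0,0,0],
    [1,0,0,0,0],
    [1,0,0,0,0],
    [1,0,0,0,0],
    [1,0,0,10,0],
    [1,0,0,35,0],
    [1,0,0,40,0],
    [1,0,0,40,0],
    [1,0,0,40,0],
    [1,0,0,40,0],
    [1,0,0,0,0],
  ],
)

```text
clock: 7.7
eef_pos: [0.6204, 0.1259, 0.2362]
orientation: [0.089, 0.996, 0.002, 0.007]
wrist_force: [2.0, 0.3, 1.4]
opening: 0.999
```

```bash
python3 st.py; python3 w.py w3
```

```text
7.7 [620.4 125.9 236.2] psi 169.78 tilt [0.014 0.003] j [11. 21.  2. 70. -0. 22.] F [2.  0.3 1.4] op 0.999
{'fovy': 64.32437802280657, 'cx': 317.8781095963189, 'cy': 196.07862018994393, 'position': array([0.53571083, 0.13984973, 0.37843477]), 'rotation': array([-0.12955174, -0.1115176 ,  0.63194663,  0.75592568])}
```

View pics/w3.png

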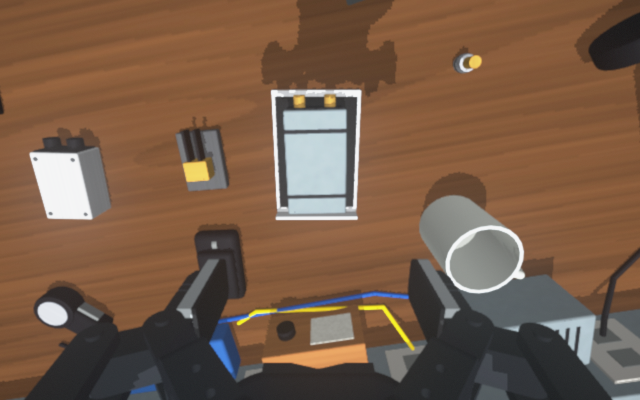

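```bash
python3 - <<'E'
import pickle,numpy as np
d=pickle.load(open("w3.pkl","rb"));g=d["color"].mean(2)
for r in(120,150,185): print(r,"cols268-",g[r-1:r+2,268:296].mean(0).astype(int).tolist(),"cols340-",g[r-1:r+2,340:366].mean(0).astype(int).tolist())
print("col 316 rows86-",g[86:114,314:318].mean(1).astype(int).tolist(),"rows205-",g[190:224,314:318].mean(1).astype(int).tolist())
E
```

```text
120 cols268- [93, 93, 93, 101, 161, 239, 245, 229, 143, 78, 68, 68, 69, 69, 83, 151, 195, 208, 210, 210, 209, 209, 209, 209, 208, 208, 209, 209] cols340- [210, 211, 211, 211, 209, 191, 134, 79, 68, 68, 68, 68, 68, 68, 68, 87, 177, 241, 245, 224, 143, 107, 103, 103, 103, 103]
150 cols268- [107, 107, 107, 107, 107, 131, 230, 245, 243, 200, 96, 70, 71, 71, 71, 71, 87, 154, 198, 208, 208, 208, 209, 209, 209, 210, 210, 210] cols340- [209, 209, 209, 208, 205, 186, 132, 81, 72, 72, 72, 72, 72, 72, 98, 203, 242, 245, 217, 126, 101, 100, 100, 100, 100, 99]
185 cols268- [104, 104, 105, 105, 105, 105, 107, 144, 235, 244, 226, 141, 80, 71, 71, 71, 71, 72, 88, 155, 198, 208, 208, 208, 208, 209, 209, 208] cols340- [207, 206, 206, 205, 195, 155, 104, 77, 74, 74, 74, 73, 74, 115, 232, 245, 240, 191, 119, 106, 105, 105, 105, 106, 105, 105]
col 316 rows86- [95, 89, 87, 134, 226, 244, 236, 222, 210, 204, 166, 79, 55, 55, 55, 55, 56, 56, 56, 54, 50, 52, 61, 89, 142, 190, 208, 210] rows205- [207, 208, 209, 206, 174, 108, 84, 103, 164, 206, 209, 210, 209, 208, 208, 207, 208, 208, 208, 208, 207, 207, 199, 171, 141, 145, 200, 241, 245, 230, 130, 102, 103, 104]
```

```bash
python3 - <<'E'
from h import *
d=pickle.load(open("w3.pkl","rb"))
y=np.radians(-10.1);ex=np.array([np.cos(y),np.sin(y)]);ey=np.array([-ex[1],ex[0]])
f=lambda u,v,z:(lambda p:(round(float(p@ex),1),round(float(p@ey),1)))(ray(d,(u,v),z)[0]*1e3)
for n,a in dict(plateL=(273.5,150,.006),plateR=(358.5,150,.006),matL=(277.6,150,.008),matR=(354.3,150,.008),batL=(284.9,150,.052),batR=(346.1,150,.052),batL2=(282.85,120,.052),batR2=(346.1,120,.052),batL3=(286.8,185,.052),batR3=(345.1,185,.052),plateF=(316,89.4,.006),matF=(316,96.6,.008),batF=(316,110,.052),batB=(316,213.3,.052)).items(): print(n,f(*a))
E
```

```text
plateL (578.1, 180.9)
plateR (578.3, 281.4)
matL (577.7, 186.0)
matR (577.9, 276.2)
batL (568.9, 199.0)
batR (569.0, 262.4)
batL2 (538.5, 198.0)
batR2 (538.6, 261.5)
batL3 (606.9, 199.7)
batR3 (607.1, 262.4)
plateF (510.3, 231.3)
matF (517.9, 231.3)
batF (528.8, 231.3)
batB (640.0, 231.0)
```

```bash
python3 - <<'E'
from h import *
d=pickle.load(open("w3.pkl","rb"))
y=np.radians(-10.1);ex=np.array([np.cos(y),np.sin(y)]);ey=np.array([-ex[1],ex[0]])
for u,v in((272.2,120),(273.5,150),(275.3,185),(359.6,120),(358.5,150),(357.4,185)):
  p=ray(d,(u,v),.006)[0]*1e3;print(p@ex,p@ey)
E
```

```text
543.4640459428967 181.10018653928978
578.1427359318124 180.9218456814212
621.5232088130211 181.0463135457865
543.623938009621 281.221926040447
578.3487197880303 281.41781638151343
621.7870068520617 281.8883392115299
```

step_arm(
  rows=[
    [1,-16,-35,0,0],
    [1,-16,-35,0,-1],
    [1,-16,-35,0,-1],
    [1,-16,-35,0,-1],
    [1,-16,-35,0,-1],
    [1,-17,-36,0,-1.2],
    [1,-17,-36,0,0],
    [1,-17,-36,-20,0],
    [1,-17,-36,-30,0],
    [1,-17,-36,-30,0],
    [1,0,0,-20,0],
    [1,0,0,0,0],
  ],
)

```text
clock: 8.75
eef_pos: [0.4537, -0.2157, 0.1327]
orientation: [0.136, 0.991, 0.001, -0.004]
wrist_force: [-0.2, 0.6, 0.3]
opening: 1.002
```

```bash
python3 st.py;python3 w.py w4; python3 - <<'E'
from h import *
d=pickle.load(open("w4.pkl","rb"))
print(proj(d,rect([.4515,-.230,np.radians(-15.4)],.094,.058,.04)).round(1))
E
```

```text
8.75 [ 453.7 -215.7  132.7] psi 164.38 tilt [-0.007  0.003] j [-25.  12. -24.  54.   0. -10.] F [-0.2  0.6  0.3] op 1.002
{'fovy': 64.32437802280657, 'cx': 317.8781095963189, 'cy': 196.07862018994393, 'position': array([ 0.37362652, -0.19417033,  0.2766894 ]), 'rotation': array([-0.12778413, -0.09768591,  0.59686534,  0.78605372])}
[[338.1 142.9]
 [260.  143.1]
 [266.8 255.5]
 [336.1 255.3]]
```

View pics/w4.png

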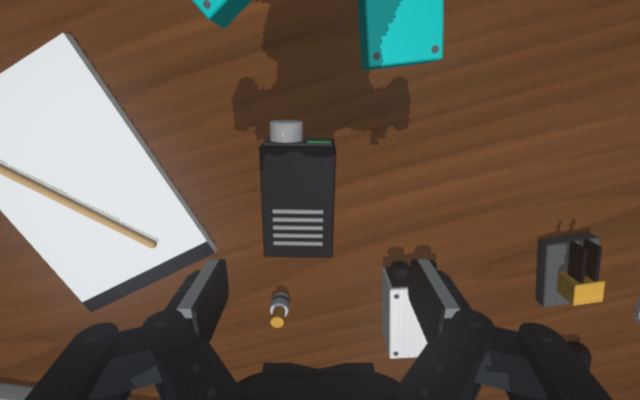

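step_arm(
  rows=[
    [1,-1,-15,0,0],
    [1,0,0,-30,0],
    [1,0,0,-30,0],
    [1,0,0,-30,0],
    [1,0,0,-22,0],
    [1,0,0,-8,0],
    [1,0,0,0,0],
    [-1,0,0,0,0],
    [-1,0,0,0,0],
    [-1,0,0,0,0],
    [-1,0,0,0,0],
    [-1,0,0,0,0],
  ],
)

```text
clock: 9.8
eef_pos: [0.4589, -0.232, 0.0195]
orientation: [0.134, 0.991, -0.001, 0.002]
wrist_force: [-2.0, 0.1, 6.3]
opening: 0.665
```

step_arm(
  rows=[
    [-1,0,0,0,0],
    [-1,0,0,0,0],
    [-1,0,0,0,0],
    [-1,0,0,0,0],
    [-1,0,0,0,0],
  ],
)

```text
clock: 10.22
eef_pos: [0.4588, -0.232, 0.0195]
orientation: [0.134, 0.991, -0.001, 0.002]
wrist_force: [-0.1, -0.2, 5.9]
opening: 0.664
```

```bash
python3 st.py
```

```text
10.2167 [ 458.8 -232.    19.5] psi 164.59 tilt [ 0.004 -0.003] j [-27.  19. -31.  39.  -0. -11.] F [-0.1 -0.2  5.9] op 0.664
```

step_arm(
  rows=[
    [1,0,0,0,0],
    [1,0,0,0,0],
    [1,0,0,0,0],
    [1,0,0,0,0],
    [1,-6.5,1,-3,0],
    [1,0,0,-4,0],
    [1,0,0,0,0],
    [-1,0,0,0,0],
    [-1,0,0,0,0],
    [-1,0,0,0,0],
    [-1,0,0,0,0],
    [-1,0,0,0,0],
  ],
)

```text
clock: 11.22
eef_pos: [0.4506, -0.2297, 0.0103]
orientation: [0.134, 0.991, 0.0, 0.0]
wrist_force: [-1.4, 0.3, 3.2]
opening: 0.672
```

step_arm(
  rows=[
    [-1,0,0,0,0],
    [-1,0,0,0,0],
    [-1,0,0,0,0],
    [-1,0,0,0,0],
  ],
)

```text
clock: 11.55
eef_pos: [0.4507, -0.2298, 0.0103]
orientation: [0.134, 0.991, 0.0, 0.0]
wrist_force: [-0.7, 1.9, 5.4]
opening: 0.667
```

```bash
python3 st.py
```

```text
11.55 [ 450.7 -229.8   10.3] psi 164.59 tilt [0.001 0.   ] j [-27.  20. -32.  38.   0. -12.] F [-0.7  1.9  5.4] op 0.667
```

step_arm(
  rows=[
    [-1,0,0,8,0],
    [-1,0,0,28,0],
    [-1,0,0,36,0],
    [-1,0,0,36,0],
    [-1,0,0,30,0],
    [-1,14,28,0,1],
    [-1,14,30,0,1],
    [-1,14,30,0,1],
    [-1,14,30,0,1],
    [-1,14,30,0,1],
    [-1,14,30,0,0.4],
    [-1,14,30,0,0],
  ],
)

```text
clock: 12.55
eef_pos: [0.548, -0.0204, 0.1476]
orientation: [0.087, 0.996, -0.0, -0.001]
wrist_force: [1.0, 0.2, -3.9]
opening: 0.666
```

step_arm(
  rows=[
    [-1,14,30,0,0],
    [-1,14,30,0,0],
    [-1,14,30,0,0],
    [-1,14,30,0,0],
    [-1,12,20,0,0],
    [-1,0,7,-10,0],
    [-1,0,0,-20,0],
    [-1,0,0,-15,0],
    [-1,0,0,0,0],
    [-1,0,0,0,0],
    [-1,0,0,0,0],
  ],
)

```text
clock: 13.47
eef_pos: [0.6164, 0.1248, 0.1035]
orientation: [0.088, 0.996, -0.0, -0.0]
wrist_force: [-0.2, -0.0, -3.9]
opening: 0.666
```

```bash
python3 st.py;python3 w.py w5
```

```text
13.4667 [616.4 124.8 103.5] psi 169.96 tilt [-0. -0.] j [11. 25. -9. 55. -0. 21.] F [-0.2 -0.  -3.9] op 0.666
{'fovy': 64.32437802280657, 'cx': 317.8781095963189, 'cy': 196.07862018994393, 'position': array([0.53358274, 0.13891246, 0.24677191]), 'rotation': array([-0.12619249, -0.10554345,  0.63413545,  0.75551854])}
```

View pics/w5.png

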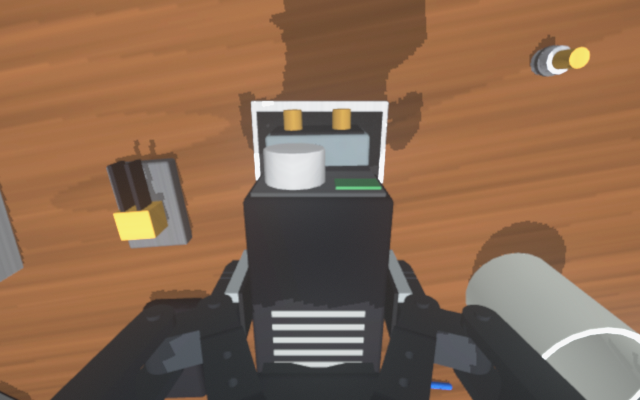

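```bash
cat > m.py <<'E'
from h import *
def P(n,rows=(),cols=()):
    g=pickle.load(open(n+".pkl","rb"))["color"].mean(2)
    for r,a,b in rows: print("row",r,"from col",a,g[r-1:r+2,a:b].mean(0).astype(int).tolist())
    for c,a,b in cols: print("col",c,"from row",a,g[a:b,c-1:c+2].mean(1).astype(int).tolist())
def T(n,pts,yaw=-10.1):
    d=pickle.load(open(n+".pkl","rb"));y=np.radians(yaw);e=np.array([np.cos(y),np.sin(y)])
    for k,(u,v,z) in pts.items():
        p=ray(d,(u,v),z)[0]*1e3; print(k,round(p@e,1),round(p@[-e[1],e[0]],1))
E
python3 - <<'E'
from m import *
P("w5",[(150,258,272),(150,364,390),(210,238,252),(210,384,398),(240,240,256),(240,380,396)],[(340,170,205),(350,126,142)])
T("w5",dict(batF=(340,134.5,.052),radF=(340,197,.133),radF193=(340,193,.133)))
E
```

```text
row 150 from col 258 [178, 98, 73, 73, 82, 121, 151, 165, 172, 172, 171, 171, 169, 168]
row 150 from col 364 [176, 175, 172, 163, 135, 93, 68, 65, 66, 65, 66, 65, 66, 66, 66, 88, 178, 226, 237, 246, 242, 189, 131, 123, 124, 124]
row 210 from col 238 [113, 113, 113, 113, 110, 89, 65, 58, 59, 60, 61, 61, 61, 61]
row 210 from col 384 [56, 56, 56, 56, 56, 56, 55, 55, 66, 99, 114, 115, 115, 116]
row 240 from col 240 [121, 121, 121, 122, 120, 107, 77, 56, 54, 55, 55, 56, 56, 56, 55, 56]
row 240 from col 380 [55, 54, 55, 54, 55, 55, 55, 53, 53, 58, 87, 111, 120, 120, 120, 120]
col 340 from row 170 [70, 77, 82, 83, 82, 81, 81, 81, 82, 82, 83, 82, 82, 82, 81, 86, 115, 148, 151, 122, 86, 80, 87, 100, 107, 107, 91, 63, 54, 54, 56, 57, 57, 58, 58]
col 350 from row 126 [101, 100, 89, 66, 57, 61, 68, 82, 118, 151, 168, 172, 175, 176, 175, 175]
batF 528.2 243.7
radF 540.3 238.7
radF193 538.7 238.7
```

```bash
python3 - <<'E'
from m import *
T("w5",dict(batL=(263,150,.052),batR=(368.3,150,.052),radL=(243.3,210,.133),radR=(392.7,210,.133),radL2=(245.6,240,.133),radR2=(390.2,240,.133),plL=(257.7,150,.007),plR=(384.7,150,.007)))
E
```

```text
batL 537.8 196.4
batR 537.7 261.4
radL 545.7 201.7
radR 545.6 259.1
radL2 558.5 201.7
radR2 558.4 259.1
plL 546.3 184.6
plR 546.1 281.0
```

step_arm(
  rows=[
    [-1,-1.5,0.3,-8,0],
    [-1,0,0,-12,0],
    [-1,0,0,-10,0],
    [-1,0,0,-5,0],
    [-1,0,0,-2,0],
    [-1,0,0,-1,0],
    [-1,0,0,-0.7,0],
    [-1,0,0,0,0],
  ],
)

```text
clock: 14.18
eef_pos: [0.6152, 0.1256, 0.0645]
orientation: [0.087, 0.996, 0.0, 0.0]
wrist_force: [0.5, -0.6, -4.6]
opening: 0.665
```

```bash
python3 st.py
```

```text
14.1833 [615.2 125.6  64.5] psi 169.99 tilt [0. 0.] j [ 12.  27. -12.  51.  -0.  22.] F [ 0.5 -0.6 -4.6] op 0.665
```

step_arm(
  rows=[
    [-1,0,0,-0.8,0],
    [-1,0,0,-0.7,0],
    [-1,0,0,-0.7,0],
    [-1,0,0,0,0],
  ],
)

```text
clock: 14.52
eef_pos: [0.6152, 0.1256, 0.0624]
orientation: [0.087, 0.996, 0.0, 0.0]
wrist_force: [-0.5, -0.1, -4.1]
opening: 0.664
```

```bash
python3 st.py
```

```text
14.5167 [615.2 125.6  62.4] psi 169.99 tilt [0.001 0.   ] j [ 12.  27. -12.  51.  -0.  22.] F [-0.5 -0.1 -4.1] op 0.664
```

step_arm(
  rows=[
    [-1,0,0,-0.6,0],
    [-1,0,0,-0.5,0],
    [-1,0,0,0,0],
  ],
)

```text
clock: 14.77
eef_pos: [0.6151, 0.1256, 0.0623]
orientation: [0.087, 0.996, 0.0, 0.0]
wrist_force: [-3.7, -0.7, 5.0]
opening: 0.664
```

```bash
python3 st.py
```

```text
14.7667 [615.1 125.6  62.3] psi 169.99 tilt [0.001 0.   ] j [ 12.  27. -12.  51.   0.  22.] F [-3.7 -0.7  5. ] op 0.664
```

step_arm(
  rows=[
    [0.85,0,0,0,0],
    [1,0,0,0,0],
    [1,0,0,0,0],
    [1,0,0,0,0],
    [1,0,0,0,0],
    [1,0,0,10,0],
    [1,0,0,35,0],
    [1,0,0,40,0],
    [1,0,0,40,0],
    [1,0,0,40,0],
    [1,0,0,0,0],
    [1,0,0,0,0],
  ],
)

```text
clock: 15.77
eef_pos: [0.617, 0.1259, 0.2302]
orientation: [0.087, 0.996, 0.001, 0.003]
wrist_force: [-0.1, 0.6, -0.4]
opening: 1.0
```

```bash
python3 st.py;python3 w.py w6; python3 - <<'E'
from m import *
d=pickle.load(open("w6.pkl","rb"))
print(proj(d,rect([.6155,.125,np.radians(-10.1)],.094,.058,.092)).round(1),proj(d,rect([.6155,.125,np.radians(-10.1)],.112,.064,.052)).round(1))
c=d["color"][70:260,210:430,::-1]
cv2.imwrite("pics/w6c.png",cv2.resize(c,None,fx=3,fy=3,interpolation=cv2.INTER_CUBIC))
E
```

```text
15.7667 [617.  125.9 230.2] psi 169.99 tilt [0.007 0.001] j [12. 21.  1. 70. -0. 22.] F [-0.1  0.6 -0.4] op 1.0
{'fovy': 64.32437802280657, 'cx': 317.8781095963189, 'cy': 196.07862018994393, 'position': array([0.53325673, 0.13979986, 0.37296796]), 'rotation': array([-0.1277407 , -0.10872381,  0.63378455,  0.75510171])}
[[350.1 129.1]
 [283.6 129. ]
 [286.8 227.3]
 [346.6 227.4]] [[349.5 114.5]
 [284.3 114.3]
 [287.6 219.3]
 [345.9 219.4]]
```

View pics/w6c.png

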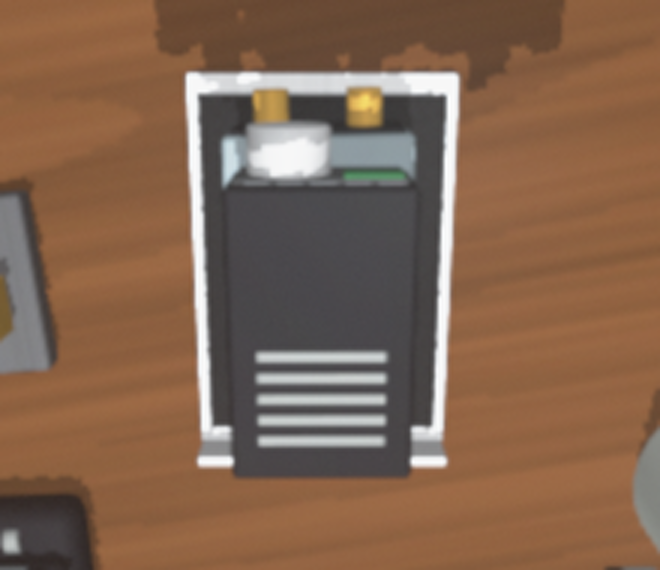

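```bash
python3 - <<'E'
from m import *
P("w6",[(150,279,292),(150,340,354),(210,281,294),(210,338,352)],[(330,112,137),(318,222,236)])
T("w6",dict(FR=(285.5,132,.092),FL=(348.3,132,.092),BR=(287.8,228.7,.092),BL=(346.7,228.7,.092),batF=(330,114.5,.052)))
E
```

```text
row 150 from col 279 [69, 67, 67, 67, 67, 60, 61, 69, 72, 73, 73, 74, 73]
row 150 from col 340 [77, 77, 77, 77, 77, 77, 76, 73, 67, 65, 68, 70, 70, 71]
row 210 from col 281 [94, 79, 78, 78, 77, 68, 62, 68, 72, 71, 72, 72, 72]
row 210 from col 338 [135, 81, 71, 71, 71, 71, 70, 69, 65, 69, 76, 78, 78, 76]
col 330 from row 112 [88, 67, 93, 129, 147, 152, 153, 153, 153, 152, 152, 152, 146, 120, 82, 88, 108, 115, 118, 109, 70, 67, 74, 78, 77]
col 318 from row 222 [72, 71, 71, 71, 70, 71, 73, 87, 102, 103, 103, 103, 102, 103]
FR 539.6 203.6
FL 539.5 258.5
BR 632.5 202.9
BL 632.5 260.1
batF 528.1 243.8
```

step_arm(
  rows=[
    [1,-2,-20,0,0],
    [1,-2,-29,0,-0.8],
    [1,-2,-30,0,0],
    [1,-2,-30,0,0],
    [1,-2,-30,0,0],
    [1,-2,-30,0,0],
    [1,-2,-30,0,0],
    [1,-2,-30,0,0],
    [1,-2,-30,-20,0],
    [1,-3,-28,-30,0],
    [1,0,0,-30,0],
    [1,0,0,-30,0],
  ],
)

```text
clock: 16.82
eef_pos: [0.5922, -0.1631, 0.1132]
orientation: [0.096, 0.995, 0.0, -0.001]
wrist_force: [-0.4, 0.5, -0.2]
opening: 1.001
```

step_arm(
  rows=[
    [1,0,0,-30,0],
    [1,0,0,0,0],
    [1,0,0,0,0],
    [1,0,0,0,0],
  ],
)

```text
clock: 17.15
eef_pos: [0.594, -0.1614, 0.0867]
orientation: [0.094, 0.996, 0.0, -0.0]
wrist_force: [0.4, -0.0, -0.0]
opening: 1.002
```

```bash
python3 st.py
```

```text
17.15 [ 594.  -161.4   86.7] psi 169.2 tilt [-0.  0.] j [-15.  25. -12.  53.   0.  -4.] F [ 0.4 -0.  -0. ] op 1.002
```

step_arm(
  rows=[
    [1,0,0,-30,0],
    [1,0,0,-28,0],
    [1,0,0,-14,0],
    [1,0,0,-4,0],
    [1,0,0,0,0],
    [1,0,0,0,0],
    [-1,0,0,0,0],
    [-1,0,0,0,0],
    [-1,0,0,0,0],
    [-1,0,0,0,0],
    [-1,0,0,0,0],
    [-1,0,0,0,0],
  ],
)

```text
clock: 18.15
eef_pos: [0.5952, -0.1617, 0.0117]
orientation: [0.094, 0.996, -0.0, 0.001]
wrist_force: [-0.5, 0.4, 5.9]
opening: 0.597
```

step_arm(
  rows=[
    [-1,0,0,0,0],
    [-1,0,0,0,0],
    [-1,0,0,0,0],
    [-1,0,0,0,0],
  ],
)

```text
clock: 18.48
eef_pos: [0.5952, -0.1617, 0.0117]
orientation: [0.094, 0.996, -0.0, 0.001]
wrist_force: [-1.1, 0.3, 7.6]
opening: 0.598
```

```bash
python3 st.py
```

```text
18.4833 [ 595.2 -161.7   11.7] psi 169.19 tilt [ 0.003 -0.   ] j [-15.  29. -17.  44.   0.  -4.] F [-1.1  0.3  7.6] op 0.598
```

step_arm(
  rows=[
    [-1,0,0,8,0],
    [-1,0,0,28,0],
    [-1,0,0,36,0],
    [-1,0,0,36,0],
    [-1,0,0,36,0],
    [-1,2,20,14,0],
    [-1,2,29,0,0.8],
    [-1,2,30,0,0],
    [-1,2,30,0,0],
    [-1,2,30,0,0],
    [-1,2,30,0,0],
    [-1,2,30,0,0],
  ],
)

```text
clock: 19.48
eef_pos: [0.6072, 0.0388, 0.1681]
orientation: [0.087, 0.996, -0.0, -0.0]
wrist_force: [0.4, -0.9, -2.8]
opening: 0.598
```

step_arm(
  rows=[
    [-1,2,30,0,0],
    [-1,2,30,0,0],
    [-1,2,28,0,0],
    [-1,0,0,0,0],
    [-1,0,0,-18,0],
    [-1,0,0,-16,0],
    [-1,0,0,0,0],
    [-1,0,0,0,0],
    [-1,0,0,0,0],
  ],
)

```text
clock: 20.23
eef_pos: [0.6141, 0.1252, 0.1348]
orientation: [0.087, 0.996, -0.0, 0.0]
wrist_force: [0.2, -0.7, -2.9]
opening: 0.598
```

```bash
python3 st.py;python3 w.py w7
```

```text
20.2333 [614.1 125.2 134.8] psi 169.96 tilt [ 0. -0.] j [12. 24. -7. 59. -0. 22.] F [ 0.2 -0.7 -2.9] op 0.598
{'fovy': 64.32437802280657, 'cx': 317.8781095963189, 'cy': 196.07862018994393, 'position': array([0.53117974, 0.13925937, 0.27805257]), 'rotation': array([-0.1261844 , -0.10570427,  0.63413688,  0.75549621])}
```

View pics/w7.png

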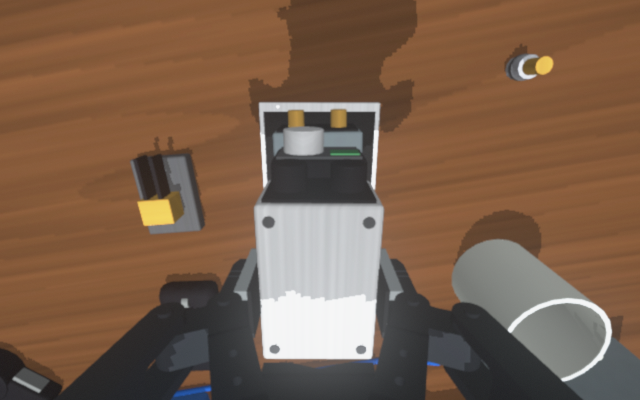

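```bash
python3 - <<'E'
from m import *
P("w7",[(230,250,264),(230,374,388),(345,254,268),(345,368,380)],[(290,195,212),(340,146,168),(345,352,366)])
T("w7",dict(FR=(256,206,.161),FL=(382.5,206,.161),BR=(262,359,.161),BL=(374,359,.161)))
E
```

```text
row 230 from col 250 [103, 102, 102, 102, 108, 149, 175, 188, 198, 201, 200, 199, 200, 203]
row 230 from col 374 [201, 202, 203, 204, 202, 196, 188, 176, 139, 108, 103, 103, 103, 102]
row 345 from col 254 [79, 96, 103, 105, 105, 106, 106, 114, 164, 218, 236, 242, 244, 244]
row 345 from col 368 [245, 245, 243, 238, 223, 169, 118, 111, 109, 109, 108, 108]
col 290 from row 195 [55, 55, 55, 55, 58, 60, 62, 81, 116, 147, 169, 185, 193, 196, 198, 201, 202]
col 340 from row 146 [121, 83, 68, 67, 68, 68, 73, 102, 115, 91, 78, 85, 84, 68, 49, 47, 47, 48, 47, 49, 50, 51]
col 345 from row 352 [243, 243, 243, 243, 243, 241, 223, 145, 99, 94, 89, 81, 79, 78]
FR 542.9 206.0
FL 542.8 255.7
BR 620.1 204.1
BL 620.0 257.0
```

step_arm(
  rows=[
    [-1,3.5,-0.3,-6,0],
    [-1,0,0,-10,0],
    [-1,0,0,-7,0],
    [-1,0,0,-4,0],
    [-1,0,0,-2,0],
    [-1,0,0,-0.8,0],
    [-1,0,0,-0.7,0],
    [-1,0,0,0,0],
  ],
)

```text
clock: 20.95
eef_pos: [0.6176, 0.1252, 0.1038]
orientation: [0.087, 0.996, 0.0, 0.0]
wrist_force: [-0.4, 0.4, -3.4]
opening: 0.597
```

```bash
python3 st.py
```

```text
20.95 [617.6 125.2 103.8] psi 169.99 tilt [0. 0.] j [11. 25. -9. 55. -0. 21.] F [-0.4  0.4 -3.4] op 0.597
```

step_arm(
  rows=[
    [-1,0,0,-0.5,0],
    [-1,0,0,-0.5,0],
    [-1,0,0,0,0],
  ],
)

```text
clock: 21.2
eef_pos: [0.6177, 0.1253, 0.1037]
orientation: [0.087, 0.996, 0.0, 0.0]
wrist_force: [-4.5, -1.3, 5.7]
opening: 0.598
```

```bash
python3 st.py
```

```text
21.2 [617.7 125.3 103.7] psi 169.99 tilt [0.001 0.   ] j [11. 25. -9. 55. -0. 21.] F [-4.5 -1.3  5.7] op 0.598
```

step_arm(
  rows=[
    [0.7,0,0,0,0],
    [1,0,0,0,0],
    [1,0,0,0,0],
    [1,0,0,0,0],
    [1,0,0,0,0],
    [1,0,0,10,0],
    [1,0,0,35,0],
    [1,0,0,40,0],
    [1,0,0,40,0],
    [1,0,0,0,0],
    [1,0,0,0,0],
    [1,0,0,0,0],
  ],
)

```text
clock: 22.2
eef_pos: [0.6175, 0.1253, 0.228]
orientation: [0.087, 0.996, 0.0, 0.0]
wrist_force: [0.1, 0.1, -0.2]
opening: 1.004
```

```bash
python3 st.py;python3 w.py w8 >/dev/null; python3 - <<'E'
from m import *
d=pickle.load(open("w8.pkl","rb"))
print(proj(d,rect([.616,.125,np.radians(-10.1)],.078,.052,.130)).round(1))
c=d["color"][70:260,210:430,::-1]
cv2.imwrite("pics/w8c.png",cv2.resize(c,None,fx=3,fy=3,interpolation=cv2.INTER_CUBIC))
P("w8",[(165,270,294),(165,340,364),(220,270,294),(220,340,364)],[(300,125,155),(335,125,155),(325,215,240)])
E
```

```text
22.2 [617.5 125.3 228. ] psi 169.99 tilt [0.001 0.   ] j [11. 21.  2. 70.  0. 21.] F [ 0.1  0.1 -0.2] op 1.004
[[352.2 147.4]
 [283.9 147.2]
 [286.9 239.5]
 [348.7 239.6]]
row 165 from col 270 [109, 110, 110, 110, 112, 146, 234, 244, 231, 158, 96, 86, 87, 87, 105, 188, 236, 245, 246, 246, 246, 246, 246, 246]
row 165 from col 340 [246, 246, 246, 246, 246, 246, 246, 246, 246, 246, 242, 209, 130, 94, 90, 89, 99, 164, 236, 244, 226, 152, 112, 108]
row 220 from col 270 [110, 110, 110, 111, 112, 112, 114, 120, 134, 141, 141, 141, 141, 141, 142, 141, 149, 217, 242, 245, 245, 246, 246, 246]
row 220 from col 340 [245, 245, 245, 245, 245, 245, 246, 245, 241, 204, 148, 143, 143, 143, 142, 143, 142, 142, 133, 120, 115, 113, 113, 112]
col 300 from row 125 [182, 152, 88, 64, 65, 67, 68, 69, 69, 70, 70, 71, 72, 72, 73, 74, 75, 75, 75, 73, 81, 99, 146, 213, 239, 244, 246, 246, 246, 246]
col 335 from row 125 [137, 110, 74, 66, 69, 71, 72, 72, 72, 74, 74, 75, 75, 75, 76, 76, 77, 78, 77, 76, 77, 82, 111, 160, 193, 203, 207, 213, 236, 245]
col 325 from row 215 [246, 246, 246, 246, 246, 246, 246, 246, 246, 246, 246, 246, 246, 246, 246, 246, 246, 246, 246, 246, 246, 246, 245, 244, 226]
```

View pics/w8c.png

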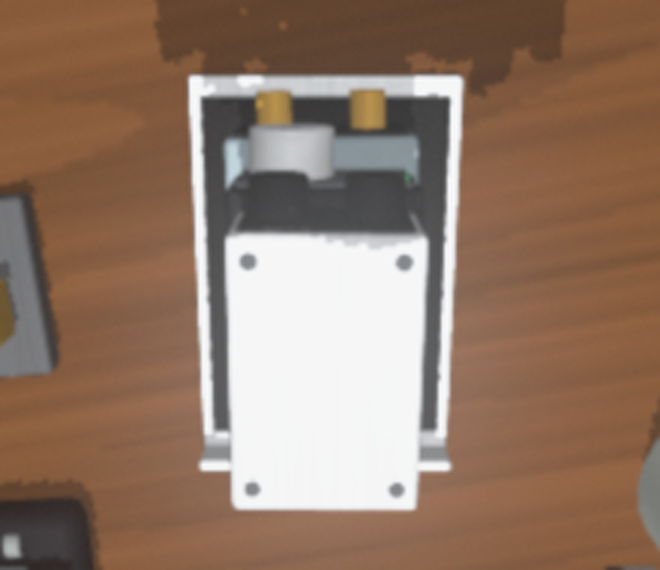

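step_arm(
  rows=[
    [1,-18,8,0,2],
    [1,-25,11,0,2],
    [1,-28,12,0,2],
    [1,-28,12,0,2],
    [1,-28,12,0,2],
    [1,-28,12,0,2],
    [1,-28,11,-20,2],
    [1,0,0,-30,1.8],
    [1,0,0,-30,0],
    [1,0,0,-30,0],
    [1,0,0,-28,0],
    [1,0,0,0,0],
  ],
)

```text
clock: 23.25
eef_pos: [0.429, 0.2008, 0.0835]
orientation: [-0.051, 0.999, -0.002, -0.005]
wrist_force: [-1.4, -0.8, -0.6]
opening: 1.004
```

step_arm(
  rows=[
    [1,0,0,0,0],
    [1,0,0,0,0],
  ],
)

```text
clock: 23.42
eef_pos: [0.4345, 0.2032, 0.0901]
orientation: [-0.05, 0.999, -0.0, -0.0]
wrist_force: [0.2, -0.0, 0.8]
opening: 1.001
```

```bash
python3 st.py
```

```text
23.4167 [434.5 203.2  90.1] psi -174.22 tilt [-0. -0.] j [ 25.  11. -31.  48.   0.  19.] F [ 0.2 -0.   0.8] op 1.001
```

step_arm(
  rows=[
    [1,0,0,-28,0],
    [1,0,0,-30,0],
    [1,0,0,-14,0],
    [1,0,0,-6,0],
    [1,0,0,0,0],
    [1,0,0,0,0],
    [-1,0,0,0,0],
    [-1,0,0,0,0],
    [-1,0,0,0,0],
    [-1,0,0,0,0],
    [-1,0,0,0,0],
    [-1,0,0,0,0],
  ],
)

```text
clock: 24.42
eef_pos: [0.4354, 0.2037, 0.0128]
orientation: [-0.05, 0.999, 0.0, 0.001]
wrist_force: [-1.7, 0.1, 7.4]
opening: 0.526
```

step_arm(
  rows=[
    [-1,0,0,0,0],
    [-1,0,0,0,0],
    [-1,0,0,0,0],
    [-1,0,0,0,0],
    [-1,0,0,0,0],
  ],
)

```text
clock: 24.83
eef_pos: [0.4354, 0.2037, 0.0128]
orientation: [-0.051, 0.999, 0.0, 0.001]
wrist_force: [-1.1, 0.0, 7.4]
opening: 0.53
```

```bash
python3 st.py
```

```text
24.8333 [435.4 203.7  12.8] psi -174.21 tilt [0.002 0.001] j [ 25.  17. -36.  37.   0.  19.] F [-1.1  0.   7.4] op 0.53
```

step_arm(
  rows=[
    [-1,0,0,8,0],
    [-1,0,0,28,0],
    [-1,0,0,36,0],
    [-1,0,0,36,0],
    [-1,0,0,36,0],
    [-1,0,0,36,0],
    [-1,0,0,12,0],
    [-1,15,-7,0,-2],
    [-1,24,-10,0,-2],
    [-1,24,-10,0,-2],
    [-1,24,-10,0,-2],
    [-1,24,-10,0,-2],
  ],
)

```text
clock: 25.83
eef_pos: [0.546, 0.1556, 0.2041]
orientation: [0.038, 0.999, 0.0, -0.0]
wrist_force: [-0.3, 0.5, -1.1]
opening: 0.527
```

step_arm(
  rows=[
    [-1,24,-10,0,-2],
    [-1,24,-10,0,-2],
    [-1,22,-11.5,0,-1.8],
    [-1,0,0,0,0],
    [-1,0,0,-16,0],
    [-1,0,0,-14,0],
    [-1,0,0,0,0],
    [-1,0,0,0,0],
    [-1,0,0,0,0],
  ],
)

```text
clock: 26.58
eef_pos: [0.6153, 0.1249, 0.1744]
orientation: [0.087, 0.996, 0.0, 0.0]
wrist_force: [0.1, -1.0, -1.1]
opening: 0.525
```

```bash
python3 st.py;python3 w.py w9 >/dev/null
```

```text
26.5833 [615.3 124.9 174.4] psi 170.01 tilt [0. 0.] j [11. 22. -4. 64.  0. 21.] F [ 0.1 -1.  -1.1] op 0.525
```

View pics/w9.png

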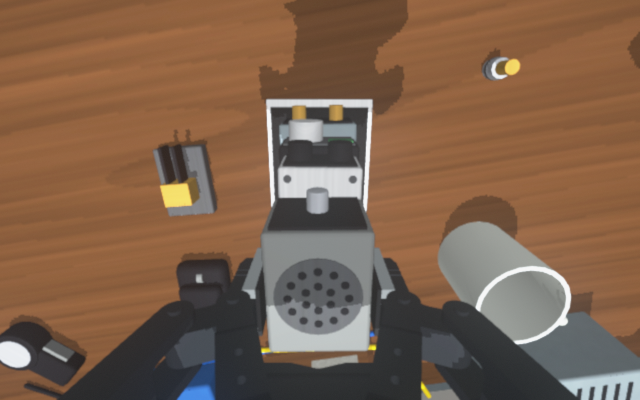

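```bash
python3 - <<'E'
from m import *
P("w9",[(245,256,270),(245,366,382),(186,274,284),(186,356,368)],[(290,220,245),(300,156,172),(318,345,358)])
T("w9",dict(FR=(262,233,.2036),FL=(374.5,233,.2036),BR=(268.5,351,.2036),BL=(369.5,351,.2036),tF=(300,165,.13),tR=(278.5,186,.13),tL=(361,186,.13)))
E
```

```text
row 245 from col 256 [105, 104, 105, 104, 100, 111, 123, 129, 136, 138, 139, 139, 139, 139]
row 245 from col 366 [139, 139, 139, 138, 137, 134, 129, 121, 110, 106, 108, 109, 108, 108, 108, 108]
row 186 from col 274 [138, 81, 75, 90, 154, 194, 213, 217, 216, 217]
row 186 from col 356 [217, 219, 219, 215, 203, 154, 95, 117, 233, 246, 247, 231]
col 290 from row 220 [55, 54, 53, 54, 54, 53, 54, 56, 59, 61, 79, 99, 109, 120, 129, 134, 136, 137, 139, 140, 139, 139, 139, 139, 139]
col 300 from row 156 [64, 63, 63, 63, 62, 60, 58, 58, 61, 68, 101, 154, 194, 211, 215, 217]
col 318 from row 345 [196, 195, 196, 195, 193, 174, 130, 92, 85, 83, 82, 83, 85]
FR 554.4 208.2
FL 554.3 252.6
BR 613.6 207.9
BL 613.5 253.9
tF 544.4 219.4
tR 557.7 206.0
tL 557.6 256.9
```

step_arm(
  rows=[
    [-1,1.1,0.5,-6,0],
    [-1,0,0,-10,0],
    [-1,0,0,-7,0],
    [-1,0,0,-4,0],
    [-1,0,0,-2,0],
    [-1,0,0,-1,0],
    [-1,0,0,-0.7,0],
    [-1,0,0,0,0],
  ],
)

```text
clock: 27.3
eef_pos: [0.6166, 0.1252, 0.143]
orientation: [0.087, 0.996, 0.0, 0.0]
wrist_force: [0.1, -0.0, -1.3]
opening: 0.529
```

```bash
python3 st.py
```

```text
27.3 [616.6 125.2 143. ] psi 169.99 tilt [0. 0.] j [11. 24. -6. 60. -0. 21.] F [ 0.1 -0.  -1.3] op 0.529
```

step_arm(
  rows=[
    [-1,0,0,-0.5,0],
    [-1,0,0,-0.5,0],
    [-1,0,0,0,0],
  ],
)

```text
clock: 27.55
eef_pos: [0.6168, 0.1252, 0.1428]
orientation: [0.087, 0.996, 0.0, 0.001]
wrist_force: [-2.5, -1.4, 4.4]
opening: 0.525
```

```bash
python3 st.py
```

```text
27.55 [616.8 125.2 142.8] psi 169.99 tilt [0.001 0.   ] j [11. 24. -6. 60. -0. 21.] F [-2.5 -1.4  4.4] op 0.525
```

step_arm(
  rows=[
    [0.6,0,0,0,0],
    [1,0,0,0,0],
    [1,0,0,0,0],
    [1,0,0,0,0],
    [1,0,0,0,0],
    [1,0,0,10,0],
    [1,0,0,30,0],
    [1,0,0,35,0],
    [1,0,0,30,0],
    [1,-15,-15,0,0],
    [1,-30,-30,0,0],
    [1,-30,-30,0,0],
  ],
)

```text
clock: 28.55
eef_pos: [0.5428, 0.0512, 0.248]
orientation: [0.086, 0.996, 0.0, 0.001]
wrist_force: [0.1, -0.9, -0.0]
opening: 1.001
```

step_arm(
  rows=[
    [1,-30,-30,0,0],
    [1,-30,-30,0,0],
    [1,-15,-30,0,0],
    [1,0,-30,0,0],
    [1,0,-30,0,0],
    [1,0,0,0,0],
    [1,0,0,0,0],
    [1,0,0,0,0],
  ],
)

```text
clock: 29.22
eef_pos: [0.4688, -0.0975, 0.2473]
orientation: [0.088, 0.996, 0.0, 0.0]
wrist_force: [-0.2, 0.3, 0.3]
opening: 1.002
```

```bash
python3 st.py;python3 w.py s9 side >/dev/null;python3 w.py t9 top >/dev/null; python3 - <<'E'
from m import *
a=pickle.load(open("s9.pkl","rb"))["color"][60:260,170:430];b=pickle.load(open("t9.pkl","rb"))["color"][60:260,220:480]
f=lambda x:cv2.resize(x[...,::-1],None,fx=1.53,fy=1.53*1.9/1.9,interpolation=cv2.INTER_CUBIC)
cv2.imwrite("pics/fin.png",np.hstack([cv2.resize(x[...,::-1],(400,308),interpolation=cv2.INTER_CUBIC) for x in(a,b)]))
d=pickle.load(open("t9.pkl","rb"))
for n,L,W,z in(("spk",.06,.046,.172),("tun",.078,.052,.130)): print(n,((proj(d,rect([.6162,.1248,np.radians(-10.1)],L,W,z))-[220,60])*400/260).round(0).tolist())
E
```

```text
29.2167 [468.8 -97.5 247.3] psi 169.96 tilt [0. 0.] j [-12.   5. -17.  68.   0.  -2.] F [-0.2  0.3  0.3] op 1.002
spk [[118.0, 123.0], [148.0, 130.0], [157.0, 93.0], [127.0, 86.0]]
tun [[116.0, 137.0], [148.0, 145.0], [160.0, 99.0], [128.0, 92.0]]
```

View pics/fin.png

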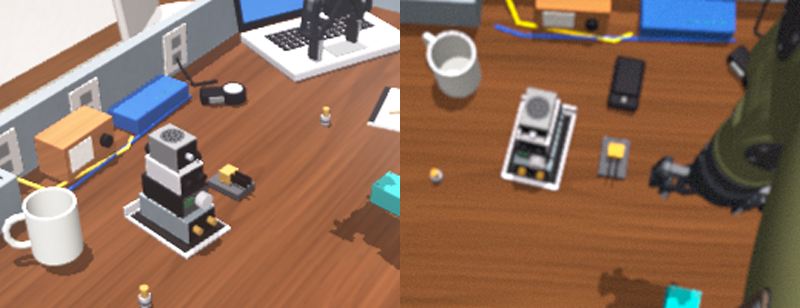

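The final view shows all four units stacked upright (left half: (173,195), right half: (538,135)), fronts towards the open edge. The key, mouse and mug are where they were, and the arm is clear.

```bash
python3 -c "
from workcell import ctrl
print(ctrl.close_job())"
```

```text
the job is handed in; nothing more can be done
None
```

The station is stacked on the tray mat in the order asked: battery pack, radio, antenna tuner, loudspeaker on top. All fronts face the tray's open edge. I lowered each unit in steps of 1 mm or less until contact; readings after contact were about 2–6 N. The job was handed in at about 29 s of robot time.

- **Placement:** Wrist-camera measurements put the battery, radio and tuner within about 2–3 mm of the tray centre. I did not re-measure the speaker after release. It was aligned to the tuner within about 1 mm while held, and the final top view matches that.
- **Squareness:** The battery sits about 0.7° off the tray's axis by my measurement, and I left it. The radio, tuner and speaker were set down with the gripper turned to the tray's angle (within about 0.1°).
- **Radio grasp:** The first grasp landed about 7 mm off along its depth and too high, because the arm was still settling. I opened, corrected and regrasped before lifting.
- **Disagreement:** The top and wrist cameras differed by about 2 mm on the tray position, so I used values in between.
- **Final check:** The last side and top views show the stack upright, the Morse key, mouse and mug unmoved, and the gripper open and well clear.

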